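# Load the sensor sled under the sprung flap of a plywood light-tight tester

### The arm

A 6-joint arm with a two-finger parallel gripper is mounted at the origin on the work surface. World frame = base frame: x ahead of the robot, y to its left, z up, the work surface at z = 0. Lengths are in m, angles in rad, forces in N, time in s.
With the tool pointing down it reaches from about 0.325 to 0.85 m from the base axis. Payload 4.4 kg.
Tool frame: the origin (TCP) lies at the very end of the fingers, on their centre line; the grasp point (between the pads) lies ctrl.pinch_z behind it (ctrl.pinch_z is the distance from the TCP to the grasp point, in m); z points along the fingers, y is the direction in which the jaws open and shut (so a half turn about z gives the same grasp; the last joint's range is limited). The gripper opens to 94 mm and grips with 3 to 60 N. Pads are 16 mm wide; open, the fingers measure 119 mm over their backs; the gripper's body (75 mm by 177 mm) begins 78 mm behind the grasp point.
Start: joints at [1.058, 0.207, 1.542, -0, 1.393, -0.15], TCP at [0.204, 0.538, 0.205] pointing down, gripper open.
Joint ranges: [-2.73, 2.73], [-0.86, 2.22], [0.23, 2.46], [-1.11, 4.25], [0.08, 2.63], [-2.82, 2.82]. Speed limits (rad/s): [2.79, 2.79, 3.14, 3.14, 3.14, 3.14].

### API

Orientations are given as a unit quaternion [x, y, z, w].
In Python, from plant import state, vision, ticket, ctrl gives the robot as it stands.
- The arm moves only by the shell command python3 -m crank 'ROWS' [FORCE]. ROWS is JSON, a list of rows, each a list of 7 numbers: the opening, from 0 (shut) to 1 (fully open), then the shift along the tool's x, y, z in mm, then the turn, a rotation vector about the tool's x, y, z in rad. A call has 1 to 12 rows; each row is the pose to reach, as a shift and turn from the pose commanded when the call began, along the tool's axes at that moment; what a row does not reach only later rows make up. A row lasts 1/12 s, in which the tool goes at most 41.7 mm and 7.16 degrees, less where a joint would pass 70% of its speed; a pose out of reach is approached as far as the arm can. A call with a gripper value outside its range is refused whole. The fingers move at their own pace and stop on an object; FORCE is the grip in N (left out, the last holds). Time passes only in rows, so rows that repeat a pose let the fingers close. It gives the time, the measured TCP pose, the force and the opening at its end, in the units of the state.
- state(): the state, without advancing time (a new reading comes with each control period).
- vision.grab_frame(name): name is "scene" or "top" or "wrist"; returns a dict with "color" (480x640x3 uint8, red, green, blue), "fx", "fy", "cx", "cy" (pixels), "k1" (the pictures are not rectified: a ray, as slopes to the right and down, at radius r is drawn at 1 + k1 r^2 times it, then the intrinsics apply), "T" (4x4, takes a point from camera to world coordinates). Camera axes: x right, y up, looking along -z (the intrinsics and any distortion apply to the point x, -y, -z); pixel columns grow to the right and rows downward; lengths in m; the calibration is good to about 2 mm. A picture is of the moment at which its call begins. There is no depth.
- ticket.finish_job(): hands the job in, once; it reports no verdict.
Trained networks look in a picture, given as the dict that the camera call returned (one of the last four; its "shot" number tells which), for a name from the list of things; names that differ only in an ending like _2 or _b are one class to them, and where a whole thing is asked for, a point or a joint stands for the part that bears it (a point fixed in the world has none). Each returns a list of dicts, best first, with "conf" (0 to 1); they miss things now and then, are a little off and sometimes report something else, mostly with a low value. They report only what shows in the picture. A call takes as long as a camera call. They do not tell look-alikes from the thing itself.
- vision.find_in(picture, name): "rect" ([left, top, right, bottom] in pixels, round what is visible of it).
- vision.tip_of(picture, name): "pixel" ([column, row] in pixels: a listed point, or the origin of a listed thing).
The state is a dict: "time": time; "joint_positions": joint angles; "joint_velocities": joint speeds; "effort": joint torques, N m; "ee_pos": TCP position; "ee_rot": TCP orientation; "contact_force": force on the tool from outside, world axes, zero at the start; "ft_torque": the same for the moment, N m; "width": finger opening in m.
Only numpy, scipy, OpenCV 4.12 (cv2) and the standard library are available. Lean on these libraries where they do the work, as an engineer would, in place of code of your own. Each camera call takes 0.05 s, during which the arm holds its last target.

### The job

Press the orange bar down with one fingertip to open the tester's sprung flap, and while that finger keeps it open, push the sled by its blue plate with the other fingertip, along its lane and under the flap, until it is fully home against the stop. Then take the hand away so that the flap springs shut behind the sensor block. Push only: do not lift or carry the sled, and leave the screwdriver, the jar and the spare module where they are.

Things in the scene. Friction and masses are not known exactly. Their poses are not given: they have to be found in the camera images.
- tester: Fixed plywood tester. Origin: on the table under the middle of its mouth; x runs along the lane into the box, y to the press bar's side, z up. Base board 8 mm thick, x -195 to 90, y -35 to 115 mm. The sled's lane lies on it along y = 0, between guide rails 43 mm apart, tops 18 mm above the table, from x -190 mm to the mouth. Behind the mouth: box 46 mm high.
- stop (a point): Foot of the fixed stop at the lane's end inside the box, tester x 65, y 0, 8 mm above the table. The sled's front edge meets it when the sled is fully home (sled origin at tester x +20 mm).
- flap (a joint): Flap angle, rad: 0 shut, grows as it opens, end at 0.90. Pressing the bar opens it; a spring (about 4 N on the bar's middle when shut, 9 N at 0.9) shuts it. The block passes under from 0.6 on. Hinge pin along tester x at y 55 mm, 50 mm above the table, x -192 to 78 mm, on a post at x -184. Beyond the pin: the cover, x -3 to 78, y -28 to 55 mm; its free edge rises to about 110 mm.
- shutter (a point): Middle of the lower edge of the 5 mm thick shutter on the flap's front; moves with the flap. Shut: tester x 0, y -2 mm, 18 mm above the table, so it closes the mouth: it clears the sled's floor but stops its block. Pushing on it along the lane does not open it.
- press_bar (a point): Middle of the upper face of the flap's orange press bar, a strip along the lane 215 mm long (tester x -185 to 30), 30 mm wide, 5 mm thick. Shut: x -77, y 86, 52 mm above the table, tilted 0.35 rad (outer edge high). At 0.75 rad: y 79, 31 mm up, tilted 0.40 rad the other way. Moves with the flap. A pressing finger can slide along it and keep the flap open.
- sled: Loose sled, about 0.2 kg, in the lane outside the mouth, its x along the tester's. Origin: mid-width, underside of its floor, 8 mm above the table. Floor 6 mm thick, 40 wide, x -55 to 45 mm. Black sensor block x -5 to 45, 32 wide, top 30 mm over the origin. Blue push plate upright at the rear. Home: the shut shutter hangs in the gap between block and plate.
- push_plate (a point): Middle of the back face of the sled's blue push plate (sled x -55, y 4 mm, 35 mm above its origin), where a fingertip pushes along tester +x. Plate 48 mm wide, 46 mm high (top 66 mm above the table), 8 mm thick. With the sled home, this face is at tester x -35 mm, outside the mouth.
- screwdriver: Loose screwdriver lying on the table, on the side of the lane away from the bar; bystander.
- jar: Loose clear jar with white lid, 48 mm diameter, 60 mm high, on the same side as the screwdriver; origin under its centre; bystander.
- spare_module: Loose spare black sensor module, 50 x 30 x 22 mm, on the table beyond the press bar; origin under its centre; bystander.
Not all that is in view belongs to the job. What is meant by the sled is not green, and is the larger of those in its own colour.

How it is judged:
On the way, in this order (a step that is already met when the one before it is completed fails the run):
1. a fingertip presses the bar and holds the flap open (over 0.5 rad) while the sled is still outside (value of joint flap above 0.5 rad and contact force between the fingers and flap above 0.5 N and x of sled in the frame of tester below -0.05 m), for 0.1 s.
2. with the flap held open by a finger, a finger pushes the sled and its block is passing under the flap (value of joint flap above 0.5 rad and contact force between the fingers and flap above 0.5 N and contact force between the fingers and sled above 0.1 N and x of sled in the frame of tester between -0.03 and 0.01 m), for 0.02 s.
3. the sled is home (within 5 mm of the stop) while a finger still holds the flap open (value of joint flap above 0.5 rad and contact force between the fingers and flap above 0.5 N and x of sled in the frame of tester above 0.015 m), for 0.05 s.
At the end, for the whole second after the job is handed in: The sled lies flat in its lane, its origin within 5 mm of the home position (+20 mm past the mouth), at rest, and the flap is shut behind the block (under 0.06 rad) (x of sled in the frame of tester between 0.015 and 0.023 m and z of sled in the frame of tester below 0.011 m and angle between the x axis of sled and the x axis of tester, either way round below 0.1 rad and value of joint flap below 0.06 rad and linear speed of sled below 0.01 m/s); the robot touches nothing.
It fails at once if the sled is lifted more than 12 mm off its lane or tipped over 0.25 rad (z of sled in the frame of tester above 0.02 m or angle between sled's own z axis and vertical above 0.25 rad).
It fails at once if a bystander is moved more than 20 mm (distance of any of screwdriver, jar, spare_module from where it was at the start of the episode above 0.02 m).
It also fails if it takes over 42 s, if anything falls off the work surface, if the arm or the gripper's body presses on something with over 40 N, if the wrist force passes 120 N, or if a joint passes its speed limit or range.

## Working session

There is one attempt and no reset: what is moved stays moved. The work goes in short steps, Python scripts to look and compute and a shell command to move; the robot and the scene stay as the last step left them, time stands still between calls to the robot, and variables do not carry over. Pictures are saved under pics/ and viewed, and the job is handed in when it is done.

```bash
ls; mkdir -p pics; python3 - <<'E'
from plant import state, vision, ticket, ctrl
import cv2
s=state(); print(s['time'],s['ee_pos'],s['ee_rot'],s['width'],ctrl.pinch_z)
for n in ['scene','top','wrist']:
    p=vision.grab_frame(n); cv2.imwrite(f'pics/{n}0.png',p['color'][:,:,::-1])
    print(n,p['fx'],p['cx'],p['cy'],p['k1'],p['T'].round(3).tolist() if hasattr(p['T'],'round') else p['T'])
    for k in ['tester','sled','push_plate','press_bar','shutter','stop','screwdriver','jar','spare_module','flap']:
        for f in (vision.find_in,vision.tip_of):
            try: r=f(p,k)
            except Exception as e: print(k,f.__name__,'ERR',str(e)[:60]); continue
            print(k,[([round(x) for x in d.get('rect',d.get('pixel'))],round(d['conf'],2)) for d in r])
E
```

```text
pics
0.0 [0.20314788 0.53707959 0.20433873] [ 1.79913293e-01  9.83681859e-01 -1.04078033e-03 -3.52882564e-04] 0.09383431332723764 0.0188
scene 559.5125405402642 316.1739772833081 239.0847532463501 -0.04811417232042119 [[0.195, -0.807, 0.557, 1.056], [0.981, 0.156, -0.116, -0.095], [0.007, 0.569, 0.822, 0.824], [0.0, 0.0, 0.0, 1.0]]
tester [([217, 192, 347, 364], 0.61)]
tester [([264, 306], 0.88)]
sled [([194, 149, 236, 191], 0.95), ([140, 208, 174, 251], 0.89), ([225, 220, 266, 290], 0.57)]
sled [([247, 269], 0.95), ([161, 228], 0.77), ([213, 177], 0.73)]
push_plate [([192, 152, 238, 191], 0.96), ([226, 220, 263, 294], 0.87), ([142, 209, 174, 251], 0.72)]
push_plate [([161, 240], 0.89), ([239, 233], 0.72), ([231, 160], 0.64)]
press_bar [([242, 190, 323, 338], 0.74)]
press_bar [([294, 237], 0.82)]
shutter [([240, 194, 327, 340], 0.73), ([198, 349, 234, 393], 0.33)]
shutter [([258, 302], 0.7)]
stop [([211, 192, 345, 363], 0.66)]
stop []
screwdriver [([240, 189, 326, 339], 0.7), ([151, 263, 165, 372], 0.6)]
screwdriver [([162, 320], 0.93)]
jar [([195, 349, 234, 393], 0.59)]
jar [([217, 
[... 1216 characters left out ...]
e [([272, 171, 289, 201], 0.93)]
spare_module [([285, 186], 0.85), ([422, 154], 0.67), ([343, 246], 0.43)]
flap [([331, 163, 396, 300], 0.84)]
flap call ERR it knows: jar, press_bar, push_plate, screwdriver, shutter, 
wrist 404.34005403182056 316.67617067129584 234.60342326848033 -0.07322232121159608 [[0.354, -0.899, -0.257, 0.129], [0.935, 0.34, 0.097, 0.568], [0.0, -0.274, 0.962, 0.385], [0.0, 0.0, 0.0, 1.0]]
tester []
tester []
sled []
sled []
push_plate []
push_plate []
press_bar []
press_bar []
shutter []
shutter []
stop []
stop []
screwdriver []
screwdriver []
jar []
jar []
spare_module []
spare_module []
flap []
flap call ERR it knows: jar, press_bar, push_plate, screwdriver, shutter,
```

View pics/scene0.png

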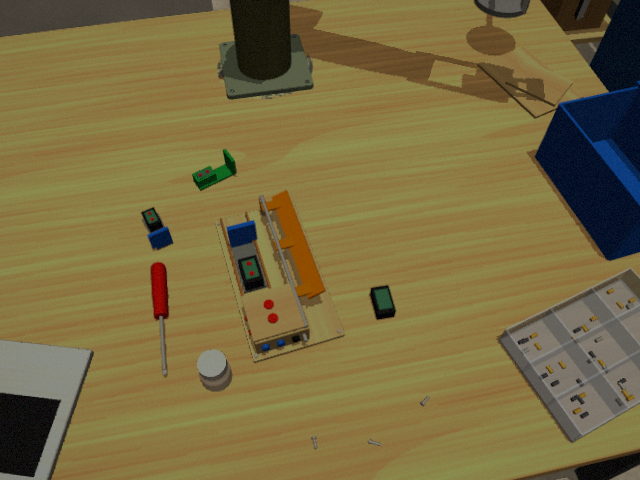

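View pics/top0.png

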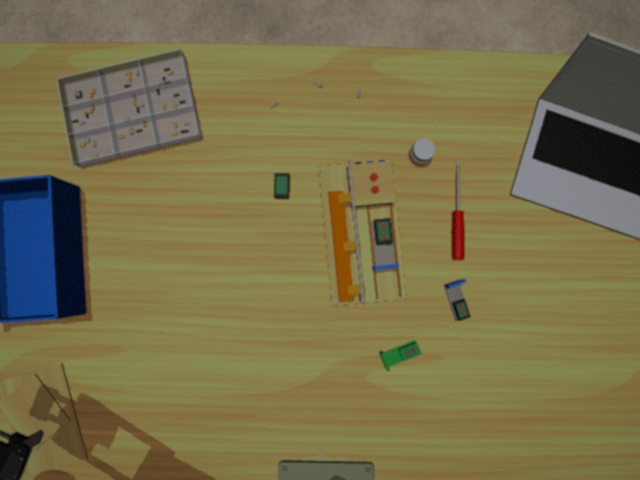

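```bash
python3 - <<'E'
from plant import state
print(state()['time'], state()['contact_force'])
import cv2
a=cv2.imread('pics/top0.png')[130:390,260:490]; cv2.imwrite('pics/topcrop0.png',cv2.resize(a,None,fx=2.3,fy=2.3,interpolation=2))
a=cv2.imread('pics/scene0.png')[130:390,130:400]; cv2.imwrite('pics/scenecrop0.png',cv2.resize(a,None,fx=2.2,fy=2.2,interpolation=2))
E
```

```text
3.0 [ 0.2517232  -0.20078054  0.59959023]
```

View crops.

View pics/topcrop0.png

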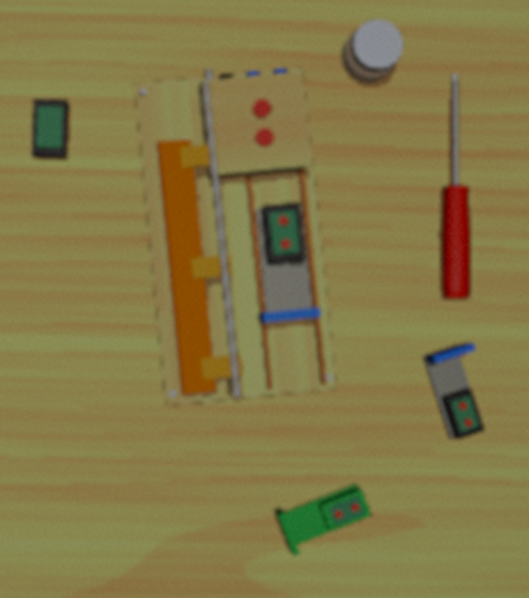

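View pics/scenecrop0.png

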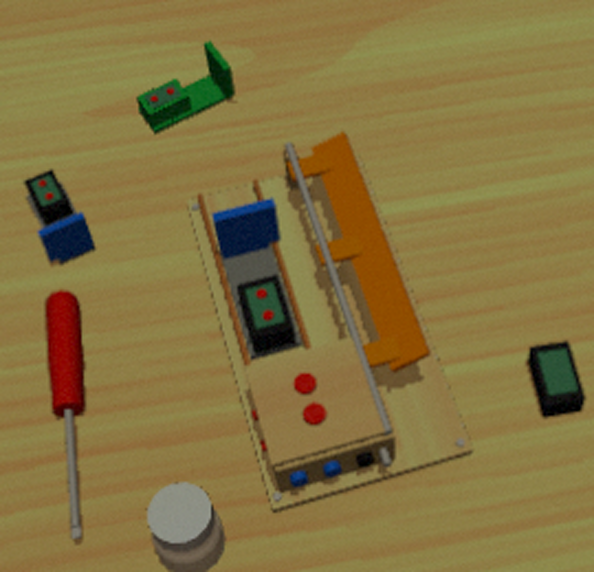

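The three candidates in the top view are the green sled at (401,355), a small blue one at (457,300) and a blue one in the lane at (385,245). The lane one is the sled meant: it is not green, it is the larger of the two blue ones, and it lies in the lane. The enlarged crops confirm this. Next I fit the tester pose and the sled's x.

```bash
cat > h.py <<'E'
import numpy as np, cv2
def proj(P,cam):
    T=np.array(cam['T']); P=np.atleast_2d(P)
    c=(P-T[:3,3])@T[:3,:3]; c=c*[1,-1,-1]
    K=np.array([[cam['fx'],0,cam['cx']],[0,cam['fy'],cam['cy']],[0,0,1]])
    return cv2.projectPoints(c.reshape(-1,1,3),np.zeros(3),np.zeros(3),K,np.array([cam['k1'],0,0,0.]))[0][:,0]
def tw(p,P): # tester->world
    c,s=np.cos(p[2]),np.sin(p[2]); P=np.atleast_2d(P)
    return np.c_[p[0]+c*P[:,0]-s*P[:,1],p[1]+s*P[:,0]+c*P[:,1],P[:,2]]
E
python3 - <<'E'
from plant import vision
from h import *
from scipy.optimize import least_squares
import json
cams={n:vision.grab_frame(n) for n in ('top','scene')}
ob=[('top',(90,115,8),(320,168.3)),('top',(-195,115,8),(332.6,304.8)),('top',(-195,-35,8),(403.9,296.5)),
('scene',(-195,-35,8),(216.4,220.9)),('scene',(90,-35,8),(255.5,361.8)),('scene',(90,115,8),(343.6,335.5)),
('top',(-77,86,52),(340,244)),('scene',(-77,86,52),(294,237)),('top',(0,-2,18),(380,204)),('scene',(0,-2,18),(258,302)),('scene',(0,0,0),(264,306))]
sl=[('top',(-55,4,43),(382,270)),('scene',(-55,4,43),(239,233)),('top',(0,0,8),(382,243)),('scene',(0,0,8),(247,269))]
def res(p,full=False):
    r=[proj(tw(p,np.array(P)/1e3),cams[c])[0]-px for c,P,px in ob]
    r+=[proj(tw(p,np.array(P)/1e3+[p[3],0,0]),cams[c])[0]-px for c,P,px in sl]
    return np.array(r) if full else np.ravel(r)
f=least_squares(res,[0.5,-0.07,0.1,-0.07],loss='soft_l1')
print(f.x.round(4)); print(res(f.x,True).round(1).tolist())
for only in ('top','scene'):
    m=lambda p:np.ravel([r for r,o in zip(res(p,True),ob+sl) if o[0]==only])
    print(only,least_squares(m,f.x,loss='soft_l1').x.round(4))
np.save('p.npy',f.x)
for n in cams:
    im=cams[n]['color'][:,:,::-1].copy(); p=f.x
    S=4; x0,y0=(300,140) if n=='top' else (200,180)
    w,hh=(130,150) ; w=180 if n=='scene' else 130; hh=190 if n=='scene' else 180
    S=3
    im=cv2.resize(im[y0:y0+hh,x0:x0+w],None,fx=S,fy=S,interpolation=2)
    def poly(P,col,dx=0):
        q=((proj(tw(p,np.array(P)/1e3+[dx,0,0]),cams[n])-[x0,y0]+.5)*S).astype(int); cv2.polylines(im,[q],True,col,1)
    poly([(-195,-35,8),(90,-35,8),(90,115,8),(-195,115,8)],(0,0,255))
    poly([(-55,-20,20),(-55,28,20),(-55,28,66),(-55,-20,66)],(255,255,0),p[3]) if 0 else poly([(-55,-24,12),(-55,24,12),(-55,24,66-0),(-55,-24,66)],(255,255,0),p[3])
    poly([(-5,-16,38),(45,-16,38),(45,16,38),(-5,16,38)],(255,0,255),p[3])
    a=np.cos(.35)*15;b=np.sin(.35)*15
    poly([(-185,86-a,52-b),(30,86-a,52-b),(30,86+a,52+b),(-185,86+a,52+b)],(0,255,0))
    cv2.imwrite(f'pics/fit_{n}.png',im)
E
```

```text
[ 0.6146 -0.0951  0.1188 -0.0786]
[[-1.9, -3.3], [-0.8, 0.3], [2.1, 1.2], [-2.0, -1.4], [-2.0, -1.5], [1.3, -2.4], [1.2, 0.1], [2.4, 2.8], [0.3, -1.3], [0.8, 0.4], [-3.2, 1.3], [3.6, -1.0], [2.3, -4.0], [0.8, -1.1], [1.7, -2.8]]
top [ 0.6131 -0.0946  0.1044 -0.079 ]
scene [ 0.615  -0.0961  0.1406 -0.0734]
```

View pics/fit_top.png

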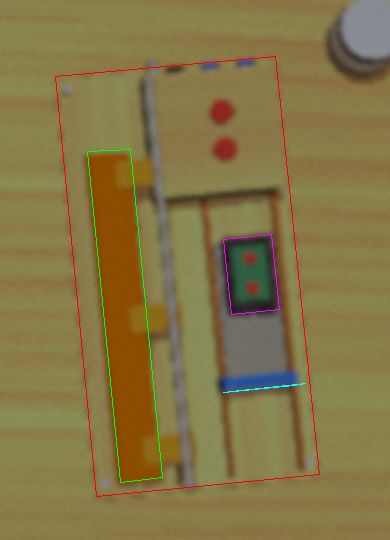

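View pics/fit_scene.png

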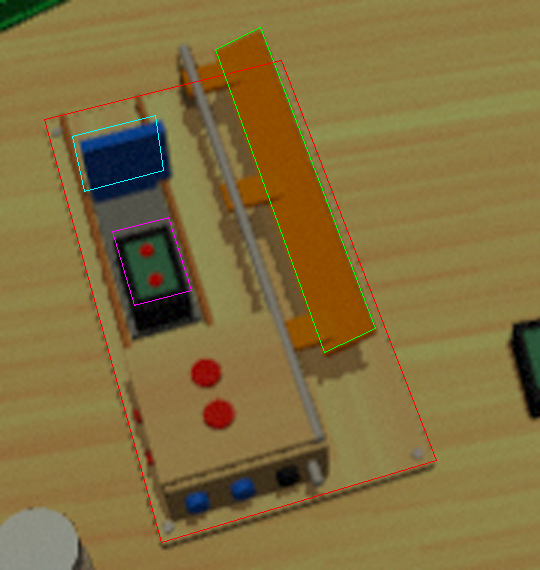

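```bash
cat >> h.py <<'E'
from scipy.spatial.transform import Rotation as R
def plan(s,p,x,y,z):
    """shift in tool mm and tool-z turn to bring TCP to tester x,y,z with tool y along tester y, tool down"""
    Rt=R.from_quat(s['ee_rot']); tgt=tw(p,[[x,y,z]])[0]
    d=Rt.inv().apply(tgt-np.array(s['ee_pos']))*1e3
    c,sn=np.cos(p[2]),np.sin(p[2])
    Rg=R.from_matrix(np.array([[-c,-sn,0],[-sn,c,0],[0,0,-1.]]).T) 
    turn=(Rt.inv()*Rg).as_rotvec()
    return d.round(1),turn.round(4)
def inT(s,p):
    q=np.array(s['ee_pos'])-[p[0],p[1],0]; c,sn=np.cos(p[2]),np.sin(p[2])
    return np.round([1e3*(c*q[0]+sn*q[1]),1e3*(-sn*q[0]+c*q[1]),1e3*q[2]],1)
E
python3 - <<'E'
from plant import state
from h import *
p=np.load('p.npy'); s=state(); print(s['time'],inT(s,p),plan(s,p,-.16,.045,.2))
E
```

```text
3.1 [-333.2  677.1  205.5] (array([-445.7, -480.5,    5.4]), array([ 1.000e-04,  0.000e+00, -4.806e-01]))
```

```bash
python3 -m crank '[[0.74,-20,-22,0,0,0,-0.02],[0.74,-47,-51,0,0,0,-0.05],[0.74,-75,-81,0,0,0,-0.1],[0.74,-103,-111,1,0,0,-0.14],[0.74,-131,-141,1,0,0,-0.18],[0.74,-159,-171,2,0,0,-0.22],[0.74,-187,-201,2,0,0,-0.26],[0.74,-215,-231,3,0,0,-0.3],[0.74,-243,-261,3,0,0,-0.34],[0.74,-271,-291,4,0,0,-0.38],[0.74,-299,-321,4,0,0,-0.42],[0.74,-327,-351,5,0,0,-0.48]]'
python3 - <<'E'
from plant import state
from h import *
p=np.load('p.npy'); s=state(); print(s['time'],inT(s,p),plan(s,p,-.16,.045,.2),s['width'])
E
```

```text
time: 4.1
ee_pos: [0.3857, 0.0919, 0.201]
ee_rot: [-0.06, 0.998, 0.0, 0.001]
contact_force: [1.3, 0.6, -0.1]
width: 0.0694
4.1 [-205.1  212.7  201. ] (array([ -44.8, -167.8,    1.1]), array([-0.    ,  0.0019,  0.0018])) 0.06940666255118366
```

```bash
python3 -m crank '[[0.74,-10,-35,0,0,0,0],[0.74,-20,-75,0,0,0,0],[0.74,-30,-110,0,0,0,0],[0.74,-38,-140,0,0,0,0],[0.74,-42,-155,0,0,0,0],[0.74,-42,-155,0,0,0,0],[0.74,-42,-155,0,0,0,0]]'
python3 - <<'E'
from plant import state,vision
from h import *
import time
p=np.load('p.npy'); s=state(); print(s['time'],inT(s,p),plan(s,p,-.16,.045,.2),s['width'])
c=vision.grab_frame('wrist'); cv2.imwrite('pics/w1.png',c['color'][:,:,::-1])
import pickle; pickle.dump(c,open('w1.pkl','wb'))
for k in ('press_bar','push_plate','sled','shutter'): print(k,[([round(x) for x in d['pixel']],round(d['conf'],2)) for d in vision.tip_of(c,k)])
E
```

```text
time: 4.68
ee_pos: [0.4451, -0.0557, 0.2004]
ee_rot: [-0.058, 0.998, 0.0, -0.0]
contact_force: [1.0, -0.0, -0.6]
width: 0.0694
4.6833 [-163.7   59.2  200.4] (array([ -3.7, -14.2,   0.3]), array([ 0.0007, -0.0004, -0.0027])) 0.06935858377468618
press_bar [([347, 313], 0.63)]
push_plate [([274, 34], 0.77), ([184, 427], 0.73), ([256, 253], 0.68), ([104, 205], 0.59)]
sled [([231, 53], 0.95), ([256, 294], 0.62), ([107, 157], 0.6)]
shutter [([257, 367], 0.76), ([263, 354], 0.26)]
```

View pics/w1.png

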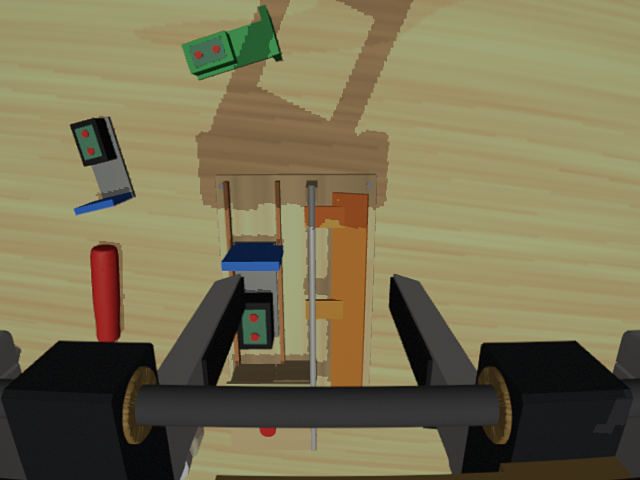

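```bash
python3 - <<'E'
import cv2
a=cv2.imread('pics/w1.png')[165:395,205:390]; cv2.imwrite('pics/w1c.png',cv2.resize(a,None,fx=2.6,fy=2.6,interpolation=cv2.INTER_NEAREST)[:600])
E
```

```text
(no output)
```

View pics/w1c.png

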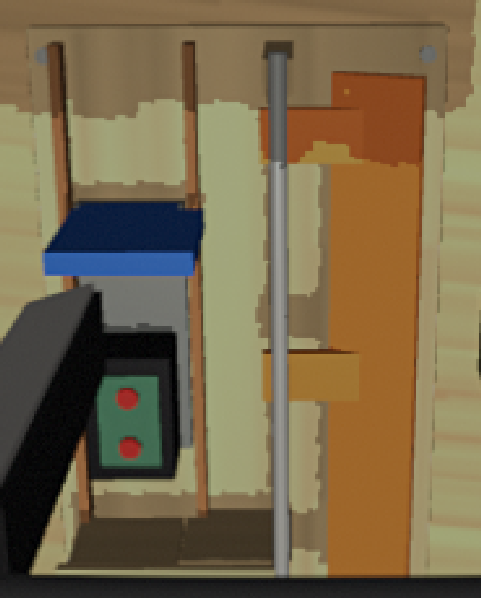

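```bash
python3 - <<'E'
from h import *
import pickle
from scipy.optimize import least_squares
c=pickle.load(open('w1.pkl','rb'))
ob=[((-195,-35,8),(216.5,174.6),0),((-195,115,8),(376.5,175.4),0),((-185,100.1,57.1),(368.8,195),0),((-185,72,47),(332.7,192.3),0),((-192,55,50),(311.5,184.2),0),
((-55,-20,66),(222.7,261.9),1),((-55,28,66),(280.8,261.9),1),((-5,16,38),(272.3,303.8),1),((45,16,38),(273,345.8),1)]
def res(p,f=0):
    r=np.array([proj(tw(p,np.array(P)/1e3+[p[3]*k,0,0]),c)[0]-px for P,px,k in ob]); return r if f else r.ravel()
p0=np.load('p.npy'); print(res(p0,1).round(1).tolist())
f=least_squares(res,p0,loss='soft_l1'); print(p0.round(4),f.x.round(4)); print(res(f.x,1).round(1).tolist())
np.save('p2.npy',f.x)
E
```

```text
[[-3.6, -0.4], [-0.9, -1.8], [-3.5, -1.3], [-2.5, -0.7], [-1.9, -0.3], [-3.8, -4.1], [-3.9, -4.2], [-3.8, -4.9], [-2.5, 0.6]]
[ 0.6146 -0.0951  0.1188 -0.0786] [ 0.615  -0.0924  0.1188 -0.0758]
[[-0.8, 0.4], [1.8, -1.0], [-0.3, -0.4], [0.6, 0.2], [1.3, 0.6], [-0.4, 0.0], [-0.6, -0.0], [-0.9, -1.3], [0.3, 3.9]]
```

```bash
python3 - <<'E'
from plant import state
from h import *
p=np.array([.6148,-.0933,.1188,-.0758]); np.save('p3.npy',p); s=state(); print(s['time'],inT(s,p),plan(s,p,-.155,.0455,.075))
E
```

```text
4.9333 [-164.2   59.1  200.5] (array([ -9.2, -13.7, 125.5]), array([ 0.0002, -0.    ,  0.0013]))
```

```bash
python3 -m crank '[[0.74,-4,-7,20,0,0,0],[0.74,-9,-14,50,0,0,0],[0.74,-9,-14,80,0,0,0],[0.74,-9,-14,105,0,0,0],[0.74,-9,-14,120,0,0,0],[0.74,-9,-14,125,0,0,0],[0.74,-9,-14,125,0,0,0]]'
python3 - <<'E'
from plant import state,vision
from h import *
p=np.load('p3.npy'); s=state(); print(s['time'],inT(s,p),plan(s,p,-.155,.0455,.030),s['width'],s['contact_force'])
c=vision.grab_frame('wrist'); cv2.imwrite('pics/w2.png',c['color'][:,:,::-1])
c=vision.grab_frame('scene'); cv2.imwrite('pics/s2.png',cv2.resize(c['color'][150:380,150:400,::-1],None,fx=2.5,fy=2.5,interpolation=2))
E
```

```text
time: 5.52
ee_pos: [0.4543, -0.0669, 0.0742]
ee_rot: [-0.06, 0.998, 0.001, -0.002]
contact_force: [0.2, 0.6, -0.2]
width: 0.0693
5.5167 [-156.2   45.2   74.2] (array([-1.3,  0.2, 44.2]), array([ 0.0015, -0.003 ,  0.0007])) 0.06932189855229683 [ 0.22116796  0.60083394 -0.21348442]
```

View pics/w2.png

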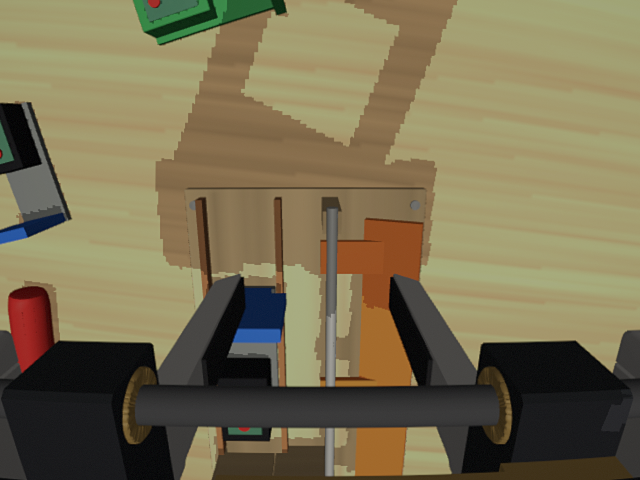

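View pics/s2.png

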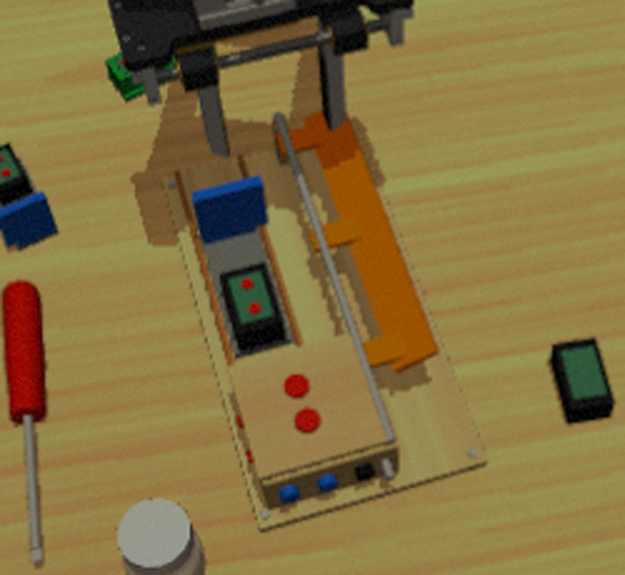

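The left fingertip is behind the plate and the right one is over the bar (scene crop at (218,150) and (335,125)). Now I press.

```bash
python3 -m crank '[[0.74,0,0,10,0,0,0],[0.74,0,0,18,0,0,0],[0.74,0,0,26,0,0,0],[0.74,0,0,33,0,0,0],[0.74,0,0,39,0,0,0],[0.74,0,0,44,0,0,0],[0.74,0,0,44,0,0,0],[0.74,0,0,44,0,0,0]]' 40
python3 - <<'E'
from plant import state,vision
from h import *
p=np.load('p3.npy'); s=state(); print(s['time'],inT(s,p),plan(s,p,-.045,.0455,.030),s['width'],s['contact_force'])
c=vision.grab_frame('scene'); cv2.imwrite('pics/s3.png',cv2.resize(c['color'][150:380,150:400,::-1],None,fx=2.5,fy=2.5,interpolation=2))
E
```

```text
time: 6.28
ee_pos: [0.4575, -0.0693, 0.0326]
ee_rot: [-0.059, 0.998, -0.001, 0.001]
contact_force: [-1.2, -2.1, 8.5]
width: 0.0695
6.2833 [-153.3   42.5   32.6] (array([-108.3,    3.1,    2.9]), array([-0.0021,  0.0028, -0.0008])) 0.06949483826626415 [-1.24324313 -2.10136482  8.52011727]
```

View pics/s3.png

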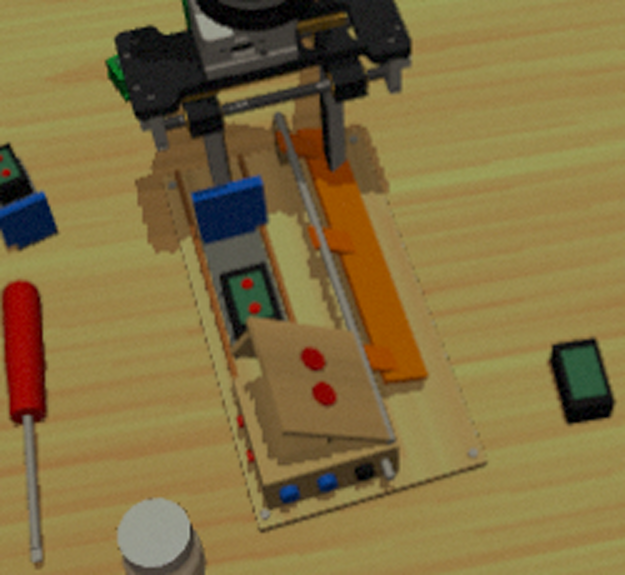

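```bash
python3 -m crank '[[0.74,-3,2,1,0,0,0],[0.74,-9,3,1.5,0,0,0],[0.74,-14,3,1.5,0,0,0],[0.74,-19,3,1.5,0,0,0],[0.74,-24,3,1.5,0,0,0],[0.74,-30,3,1.5,0,0,0],[0.74,-36,3,1.5,0,0,0],[0.74,-42,3,1.5,0,0,0],[0.74,-48,3,1.5,0,0,0],[0.74,-53,3,1.5,0,0,0],[0.74,-56,3,1.5,0,0,0],[0.74,-56,3,1.5,0,0,0]]'
python3 - <<'E'
from plant import state,vision
from h import *
p=np.load('p3.npy'); s=state(); print(s['time'],inT(s,p),plan(s,p,-.045,.0455,.030),s['width'],s['contact_force'])
c=vision.grab_frame('scene'); cv2.imwrite('pics/s4.png',cv2.resize(c['color'][150:380,150:400,::-1],None,fx=2.5,fy=2.5,interpolation=2))
E
```

```text
time: 7.33
ee_pos: [0.5089, -0.0574, 0.029]
ee_rot: [-0.059, 0.998, 0.001, -0.003]
contact_force: [-4.5, 0.7, 4.9]
width: 0.0697
7.3333 [-100.9   48.2   29. ] (array([-55.9,  -2.7,  -1.3]), array([ 0.0028, -0.0052, -0.0003])) 0.06969874179262657 [-4.46395714  0.72666368  4.88162171]
```

View pics/s4.png

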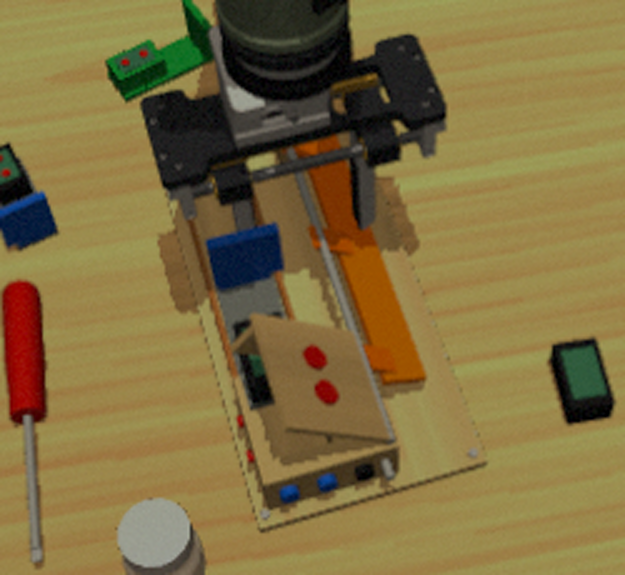

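```bash
python3 -m crank '[[0.74,-4,-1,0,0,0,0],[0.74,-9,-1,0,0,0,0],[0.74,-14,-1,0,0,0,0],[0.74,-19,-1,0,0,0,0],[0.74,-24,-1,0,0,0,0],[0.74,-29,-1,0,0,0,0],[0.74,-34,-1,0,0,0,0],[0.74,-39,-1,0,0,0,0],[0.74,-44,-1,0,0,0,0],[0.74,-48,-1,0,0,0,0],[0.74,-50,-1,0,0,0,0],[0.74,-50,-1,0,0,0,0]]'
python3 - <<'E'
from plant import state,vision
from h import *
p=np.load('p3.npy'); s=state(); print(s['time'],inT(s,p),plan(s,p,-.043,.0455,.030),s['width'],s['contact_force'])
c=vision.grab_frame('scene'); cv2.imwrite('pics/s5.png',cv2.resize(c['color'][150:380,150:400,::-1],None,fx=2.5,fy=2.5,interpolation=2))
E
```

```text
time: 8.38
ee_pos: [0.5583, -0.0525, 0.0289]
ee_rot: [-0.059, 0.998, 0.001, -0.003]
contact_force: [-3.6, 2.7, 5.1]
width: 0.0698
8.3833 [-51.2  47.2  28.9] (array([-8.2, -1.7, -1.2]), array([ 0.0029, -0.0057, -0.0004])) 0.06975528553925091 [-3.60601366  2.72917619  5.14693732]
```

View pics/s5.png

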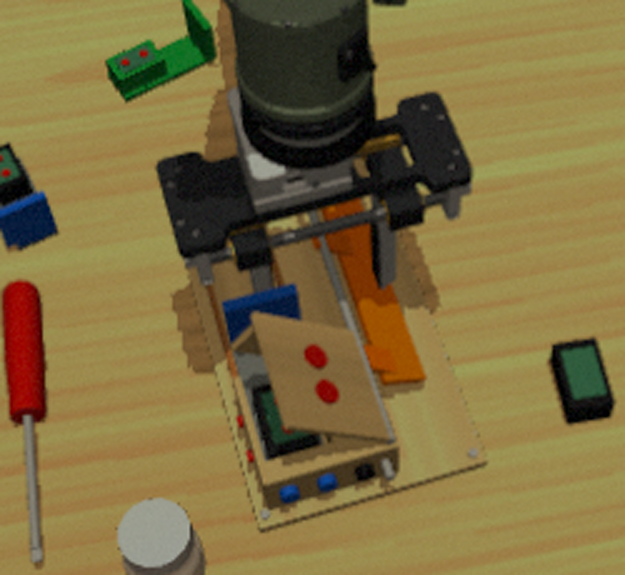

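```bash
python3 -m crank '[[0.74,-1.5,0,0,0,0,0],[0.74,-3,0,0,0,0,0],[0.74,-4.5,0,0,0,0,0],[0.74,-6,0,0,0,0,0],[0.74,-6,0,0,0,0,0]]'
python3 - <<'E'
from plant import state
from h import *
p=np.load('p3.npy'); s=state(); print(s['time'],inT(s,p))
E
python3 -m crank '[[0.74,-1,0,0,0,0,0],[0.74,-2,0,0,0,0,0],[0.74,-2,0,0,0,0,0]]'
python3 - <<'E'
from plant import state
from h import *
p=np.load('p3.npy'); s=state(); print(s['time'],inT(s,p))
E
```

```text
time: 8.85
ee_pos: [0.5638, -0.0519, 0.0289]
ee_rot: [-0.059, 0.998, 0.001, -0.003]
contact_force: [-5.0, 1.1, 6.9]
width: 0.0692
8.85 [-45.7  47.2  28.9]
time: 9.1
ee_pos: [0.5641, -0.0518, 0.0289]
ee_rot: [-0.059, 0.998, 0.001, -0.005]
contact_force: [-10.3, -0.3, 9.5]
width: 0.0696
9.1 [-45.4  47.2  28.9]
```

```bash
python3 -m crank '[[0.74,-1,0,0,0,0,0],[0.74,-2,0,0,0,0,0],[0.74,-2,0,0,0,0,0]]'
python3 - <<'E'
from plant import state,vision
from h import *
p=np.load('p3.npy'); s=state(); print(s['time'],inT(s,p))
for n,(x,y) in dict(scene=(210,230),top=(310,140)).items():
  c=vision.grab_frame(n); im=c['color'][:,:,::-1].copy()
  S=5;im=cv2.resize(im[y:y+120,x:x+120],None,fx=S,fy=S,interpolation=2)
  def poly(P,col):
    q=((proj(tw(p,np.array(P)/1e3),c)-[x,y]+.5)*S).astype(int); cv2.polylines(im,[q],True,col,1)
  poly([(-35,-20,50),(-35,28,50),(-35,28,66),(-35,-20,66)],(255,255,0))
  poly([(15,-16,38),(65,-16,38),(65,16,38),(15,16,38)],(255,0,255))
  cv2.imwrite(f'pics/home_{n}.png',im)
E
```

```text
time: 9.35
ee_pos: [0.5641, -0.0518, 0.0289]
ee_rot: [-0.059, 0.998, 0.001, -0.007]
contact_force: [-15.3, -0.3, 13.9]
width: 0.0696
9.35 [-45.4  47.3  28.9]
```

View pics/home_scene.png

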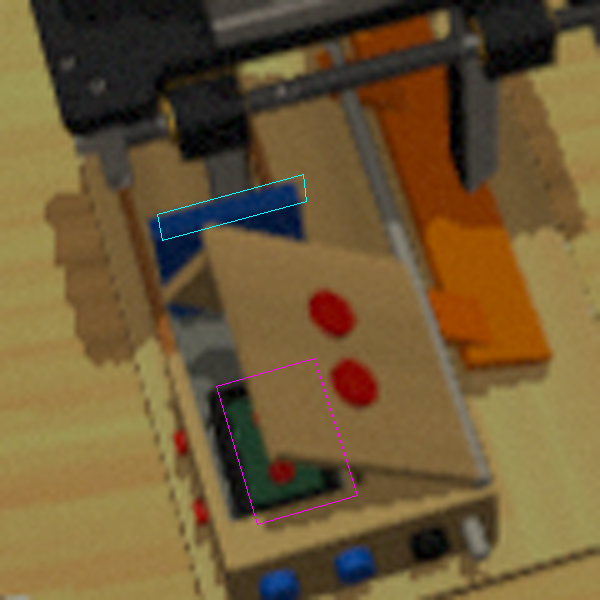

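View pics/home_top.png

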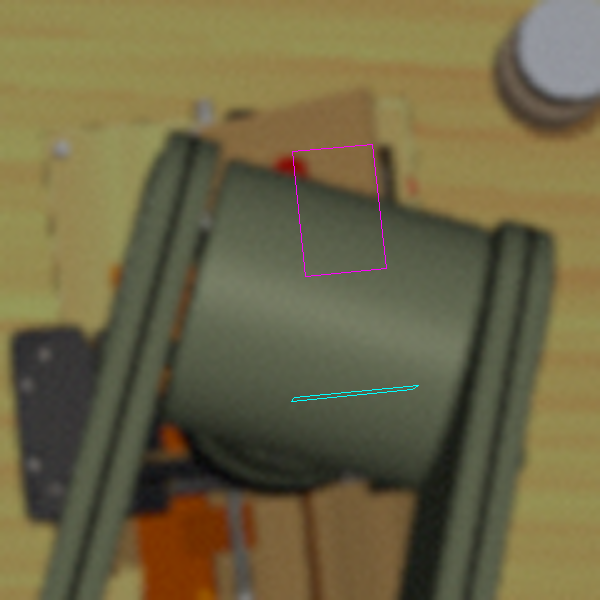

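Push force rose to 15 N with no further motion and the finger stays at x −45.4, so the sled is against the stop. I back off along the lane and then lift.

```bash
python3 -m crank '[[0.74,2,0,0,0,0,0],[0.74,4,0,0,0,0,0],[0.74,7,0,0,0,0,0],[0.74,11,0,0,0,0,0],[0.74,17,0,0,0,0,0],[0.74,23,0,0,0,0,0],[0.74,26,0,-4,0,0,0],[0.74,26,0,-9,0,0,0],[0.74,26,0,-15,0,0,0],[0.74,26,0,-21,0,0,0],[0.74,26,0,-30,0,0,0],[0.74,26,0,-45,0,0,0]]'
python3 -m crank '[[0.74,0,0,-30,0,0,0],[0.74,10,0,-65,0,0,0],[0.74,40,0,-95,0,0,0],[0.74,75,0,-115,0,0,0],[0.74,115,0,-125,0,0,0],[0.74,140,0,-125,0,0,0],[0.74,150,0,-125,0,0,0],[0.74,150,0,-125,0,0,0]]'
python3 - <<'E'
from plant import state,vision
from h import *
p=np.load('p3.npy'); s=state(); print(s['time'],inT(s,p),s['contact_force'])
for n,(x,y) in dict(scene=(200,180),top=(310,140)).items():
  c=vision.grab_frame(n); im=c['color'][:,:,::-1].copy()
  S=3.5;im=cv2.resize(im[y:y+170,x:x+170],None,fx=S,fy=S,interpolation=2)
  for P,col in (([(-35,-20,50),(-35,28,50),(-35,28,66),(-35,-20,66)],(255,255,0)),):
    q=((proj(tw(p,np.array(P)/1e3),c)-[x,y]+.5)*S).astype(int); cv2.polylines(im,[q],True,col,1)
  cv2.imwrite(f'pics/end_{n}.png',im)
c=vision.grab_frame('wrist'); cv2.imwrite('pics/end_wrist.png',c['color'][:,:,::-1])
import pickle; pickle.dump(c,open('we.pkl','wb'))
E
```

```text
time: 10.45
ee_pos: [0.5426, -0.0558, 0.0737]
ee_rot: [-0.059, 0.998, -0.0, -0.003]
contact_force: [1.1, -0.8, -0.2]
width: 0.07
time: 11.12
ee_pos: [0.3939, -0.0735, 0.1997]
ee_rot: [-0.058, 0.998, -0.0, -0.0]
contact_force: [0.0, 1.2, -0.4]
width: 0.0697
11.1167 [-217.    45.8  199.7] [ 0.0440347   1.15558465 -0.40790106]
```

View pics/end_scene.png

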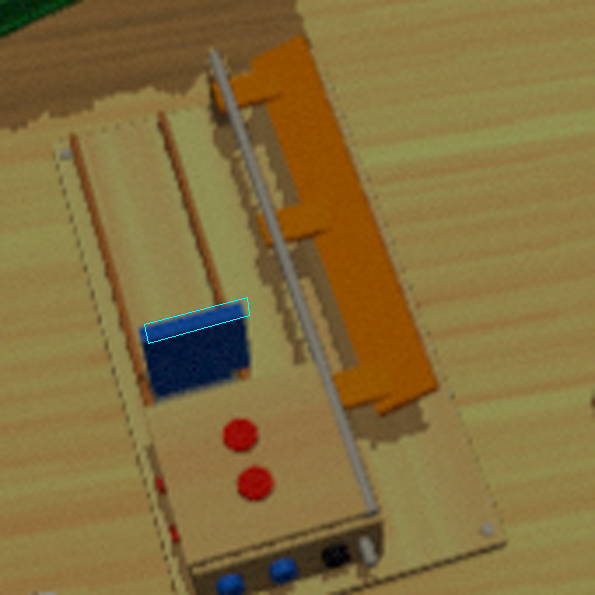

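View pics/end_top.png

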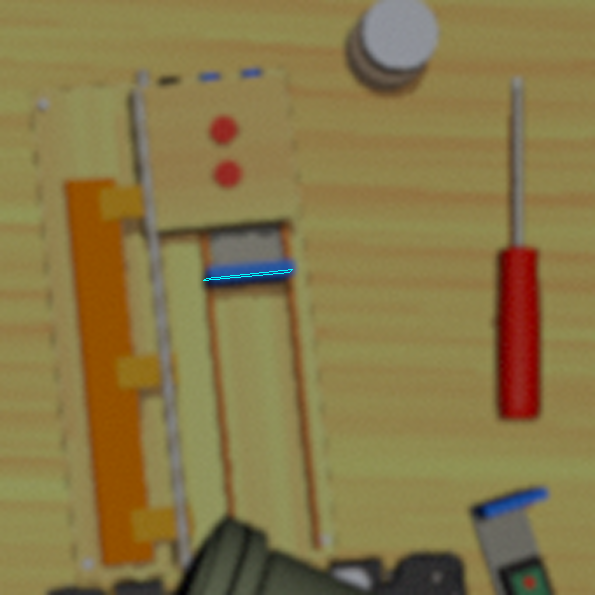

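View pics/end_wrist.png

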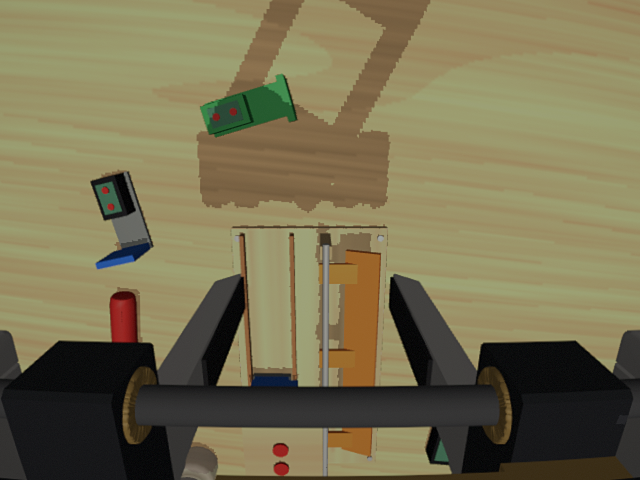

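The flap is shut. In the top view the plate edge sits about 1 px behind the home prediction, so I check the sled position more closely with the wrist camera above it.

```bash
python3 -m crank '[[0.74,-20,0,0,0,0,0],[0.74,-50,0,0,0,0,0],[0.74,-85,0,0,0,0,0],[0.74,-115,0,0,0,0,0],[0.74,-140,0,0,0,0,0],[0.74,-147,0,0,0,0,0],[0.74,-147,0,0,0,0,0],[0.74,-147,0,0,0,0,0]]'
python3 - <<'E'
from plant import state,vision
from h import *
import pickle
p=np.load('p3.npy'); s=state(); print(s['time'],inT(s,p))
c=vision.grab_frame('wrist'); pickle.dump(c,open('we.pkl','wb'))
im=c['color'][:,:,::-1]; cv2.imwrite('pics/e2.png',im)
cv2.imwrite('pics/e2c.png',cv2.resize(im[190:360,215:385],None,fx=3.5,fy=3.5,interpolation=cv2.INTER_NEAREST))
E
```

```text
time: 11.93
ee_pos: [0.5415, -0.0555, 0.1987]
ee_rot: [-0.06, 0.998, 0.0, -0.001]
contact_force: [-0.5, 0.2, -0.4]
width: 0.0691
11.9333 [-68.3  46.2 198.7]
```

View pics/e2.png

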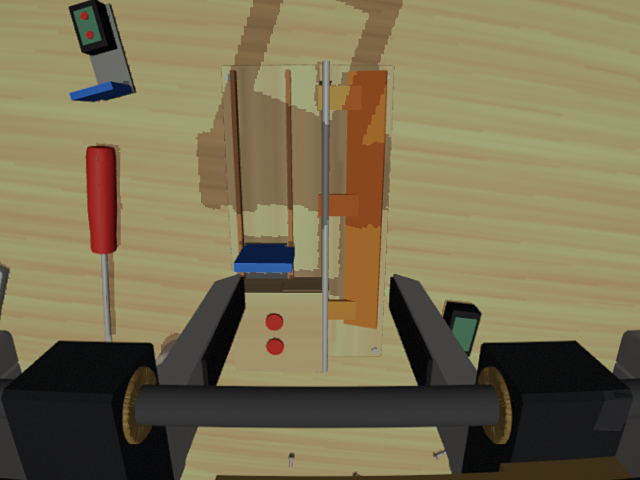

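View pics/e2c.png

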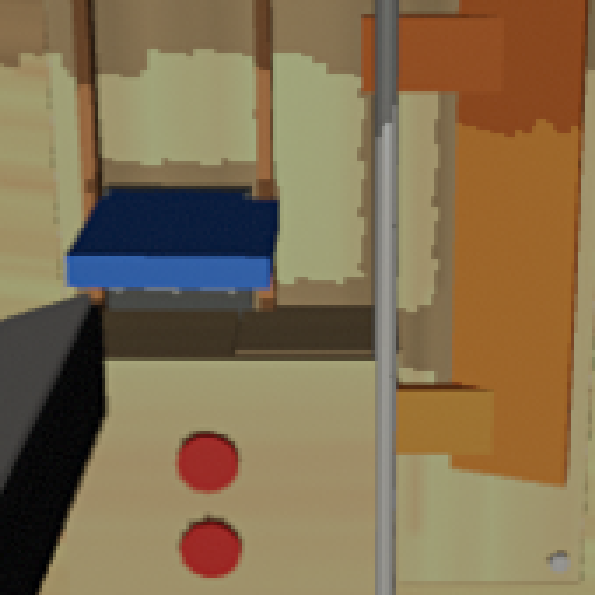

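```bash
python3 - <<'E'
from h import *
import pickle
from scipy.optimize import least_squares
c=pickle.load(open('we.pkl','rb'))
ob=[((-195,-35,8),(222,66.5),0),((-195,115,8),(393.5,66.5),0),((30,100.1,57.1),(376.4,328.9),0),((30,72,47),(344.1,323.7),0),((90,115,8),(382,356.5),0),
((-55,-20,66),(234.4,262.6),1),((-55,28,66),(292.9,262.9),1),((-47,28,66),(292.9,272),1)]
def res(p,f=0):
    r=np.array([proj(tw(p,np.array(P)/1e3+[p[3]*k,0,0]),c)[0]-px for P,px,k in ob]); return r if f else r.ravel()
f=least_squares(res,[.6148,-.0933,.1188,.02],loss='soft_l1'); print(f.x.round(4)); print(res(f.x,1).round(1).tolist())
E
```

```text
[ 0.6162 -0.0926  0.1229  0.0189]
[[-1.2, 0.2], [0.8, -0.7], [-0.2, 0.2], [-0.2, 0.1], [-0.5, 0.3], [0.3, 0.3], [0.2, -0.2], [0.4, -0.1]]
```

```bash
python3 - <<'E'
from plant import ticket,state
print(ticket.finish_job(), state()['time'])
E
```

```text
the job is handed in; nothing more can be done
the job is handed in; nothing more can be done
```

The job is handed in, at about 12 s of the 42 s allowed. My last checks show the sled home and the flap shut. The hand-in gave no verdict.

**What I did:** One finger pressed the bar and held the flap open, at about 0.7 to 0.76 rad worked out from the fingertip height. The other finger pushed the larger blue sled in the lane by its plate. At the end the push force rose to about 15 N with no further motion. I then backed off about 20 mm along the lane, lifted clear, and the flap sprang shut.

**Last checks:**
- **Sled:** a wrist-camera fit put it at tester x = +18.9 mm; home is +20 and the allowed range is 15 to 23. My estimate of the error is about ±1 mm.
- **Flap:** the bar's end matched the shut position to about 0.3 px.
- **Robot:** it was clear of everything, with force readings near zero.
- **Bystanders:** the screwdriver, jar and spare module showed no visible shift. I checked them by eye only.

**Disagreements:**
- The fingertip stopped at tester x −45.4 mm, where I had predicted about −43.
- In the top view the plate edge sat about 1 px (2 to 3 mm) behind the home prediction.
- The camera fits of the tester differed by about 2 to 3 mm.

None of these puts the sled outside the allowed range by the wrist-camera fit, the closest view I had.

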